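# Refit the hinged cover of a circuit-board test jig and pin its hinge

### The arm

A 6-joint arm with a two-finger parallel gripper is mounted at the origin on the work surface. World frame = base frame: x ahead of the robot, y to its left, z up, the work surface at z = 0. Lengths are in m, angles in rad, forces in N, time in s.
With the tool pointing down it reaches from about 0.375 to 0.975 m from the base axis. Payload 3.8 kg.
Tool frame: the origin (TCP) lies on the centre line of the jaws, within the pads' length; the fingertips stand 14 mm ahead of it and the grasp point (between the pads) lies 5 mm behind it; z points along the fingers, y is the line along which they close (so a half turn about z gives the same grasp; the last joint's range is limited). The gripper opens to 85 mm and grips with 20 to 120 N. Pads are 22 mm wide; open, the fingers measure 114 mm over their backs; the gripper's body (76 mm by 85 mm) begins 54 mm behind the grasp point. The pads swing forward as they close: fully open they stand 13 mm farther back than shut.
Start: joints at [-1.316, 0.264, 1.604, -0, 1.274, -0.037], TCP at [0.194, -0.646, 0.245] pointing down, gripper open.
Joint ranges: [-2.63, 2.63], [-0.94, 2.18], [0.31, 2.57], [-1.31, 4.45], [0, 2.66], [-2.55, 2.55]. Speed limits (rad/s): [2.57, 2.57, 3.14, 3.14, 3.14, 3.14].

### API

Orientations are given as a rotation vector (axis times angle).
In Python, from workcell import bot, eyes, spot_in gives the robot as it stands.
- The arm moves only by the tool carry_out, never from a script. Its argument "series" is text: rows parted by semicolons, each of 4 numbers parted by spaces: the shift along the world's x, y, z in m, then the turn about the world's z in degrees. In form: tx ty tz roll; .... A call has 1 to 20 rows; each row shifts and turns the commanded pose from where the row before left it; what a row does not reach is not made up. A row lasts 1/8 s, in which the tool goes at most 62.5 mm and 10.7 degrees, less where a joint would pass 70% of its speed; a pose out of reach is approached as far as the arm can. A call is refused whole if a number of a shift passes 0.0625 or a number of a turn 10.7, either way. A call with a gripper value outside its range is refused whole. "jaw" is the gripper command: -1 is shut, 1 is fully open, values between are in proportion, set as the call begins (left out, the last holds). The fingers move at their own pace and stop on an object; "grip_force" is the grip in N (left out, the last holds). Time passes only in rows, so rows that do not move let the fingers close. It gives the time, the measured TCP pose, the force, the opening and the grip force at its end, in the units of the state.
- bot.read_state(): the state, without advancing time (a new reading comes with each control period).
- eyes.read_camera(name): name is "side" or "top"; returns (picture, depth): 384x512x3 uint8, blue, green, red; 384x512 float32, m along the optical axis (not along the pixel's ray), 0 where there is no reading.
- eyes.get_calibration(name): a dict with "K" (3x3 intrinsics, pixels), "position" and "rotation" of the camera in the world. Camera axes: x right, y down, z forward; pixel columns grow to the right and rows downward; lengths in m; the calibration is good to about 2 mm. A picture is of the moment at which its call begins. get_calibration takes no time and is no camera call.
- bot.finish_job(): hands the job in; it is judged then, once.
Trained networks look in the newest picture that a camera, given by its name, has taken for a name from the list of things; names that differ only in an ending like _2 or _b are one class to them, and where a whole thing is asked for, a point or a joint stands for the part that bears it (a point fixed in the world has none). Each returns a list of dicts, best first, with "score" (0 to 1); they miss things now and then, are a little off and sometimes report something else, mostly with a low value. They report only what shows in the picture. A call takes as long as a camera call.
- spot_in(camera, target): "rect" ([centre column, centre row, width, height] in pixels, round what is visible of it).
The state is a dict: "time": time; "q": joint angles; "joint_vel": joint speeds; "joint_torque": joint torques, N m; "tool_pos": TCP position; "tcp_rot": TCP orientation; "wrist_force": force on the tool from outside, world axes, zero at the start; "torque": the same for the moment, N m; "width": opening from 0.0 (shut) to 1.0 (fully open); "grip_force": force on a finger pad.
Only numpy, scipy, OpenCV 4.12 (cv2) and the standard library are available. Lean on these libraries where they do the work, as an engineer would, in place of code of your own. Each camera call takes 0.05 s, during which the arm holds its last target. There are 200 camera calls.

### The job

The clear cover of the circuit-board test jig lies on the jig but is slid towards you, off its hinge. Gently push it back until its knuckle stops against the hinge, then take the hinge pin from the tool rest and ease it through the near knuckle, the cover's knuckle and the far knuckle until its shoulder sits flush against the first one. Go by feel and force neither the cover nor the pin; let go at the end and leave the other things on the bench where they are.

Things in the scene. Friction and masses are not known exactly. Their poses are not given: they have to be found in the camera images.
- jig: Test jig, black box 160 x 110 x 50 mm (x, y, z) screwed to the bench. Origin: centre of its underside; z up, x points to its hinge edge (roughly away from the robot), y runs along the hinge. The cover lies on its top (z = 50) between low side guides, 2 mm play each side. Pressing the pin (over 30 N) or the cover (over 45 N) against it or its hinge counts as forcing. Only its hinge leaf's setting is not measured.
- hinge_line (a point): Nominal middle of the hinge, x 66, y 0, z 65 mm of the jig. The steel hinge leaf with two fixed knuckles is bolted through slots, set anew each time: the true bore line lies up to 3 mm off in the jig's x and 0 to 6 mm higher than this, parallel to y. Feel for it. A stop pad on the leaf halts the cover when its bore is right below (or in) the true line. The leaf stays put in use.
- near_knuckle (a point): Nominal middle of the outer face of the near fixed knuckle (x 66, y -55, z 65 mm of the jig), where the pin enters towards the jig's y; the true bore is off as told for hinge_line. A round eye from y = -55 to -37 mm, 20 mm outside, bore 11.2 mm, plain mouth, face flush with the jig's -y side.
- far_knuckle (a point): Nominal middle of the outer face of the far fixed knuckle (x 66, y 55, z 65 mm of the jig), off in the same way. Eye from y = 37 to 55 mm, bore 11.2 mm, its inner mouth flared to 17 mm over the first 6 mm.
- cover: Clear cover, 0.28 to 0.46 kg, loose, flat on the jig; slides with 1 to 4 N. Origin: middle of its knuckle's bore; axes as the jig's. Plate 140 x 100 x 8 mm, x -151 to -11, z -15 to -7 mm. Knuckle y -34.5 to 34.5 mm, 20 mm outside, bore 11.2 mm; the -y mouth flares to 22 mm over 14 mm, so the pin lifts it into line. Starts 13 to 33 mm short of the stop; its bore then is at z = 65 mm of the jig.
- cover_handle (a point): Middle of the cover's handle bar, at x -120, z 20 mm of the cover: 70 mm along y, 12 x 12 mm across, on two posts, 21 mm free below. Pushing its -x side towards the jig's x slides the cover home.
- pin: Loose steel hinge pin, 0.12 kg, level across the notches of the tool rest, axis 40 mm above the bench. Origin: on its axis at the front face of the shoulder; x along the shaft to the nose. Shaft 10 mm diameter, 112 mm long, nose chamfered to 9.2 mm; shoulder 22 mm diameter, 4 mm thick; behind it a black round grip, 16 mm diameter, 34 mm long. Home: x along the jig's y, origin at y = -55 mm of the jig.
- pin_grip (a point): Middle of the pin's grip, on its axis, 21 mm behind the shoulder's front face.
- pin_nose (a point): Centre of the pin's nose end, 112 mm ahead of the shoulder's front face.
- tool_rest: Grey plastic tool rest fixed to the bench, base 100 x 50 mm, 8 mm thick, with two notched cheeks 45 mm high, 8 mm thick and 34 mm wide at x = -36 and 36 mm. Origin: centre of its underside; the pin lies along its x, the grip out beyond its -x end, the shoulder about 50 mm from its centre.
- screwdriver: Bystander: black screwdriver, 150 mm long, lying on the bench; origin at its middle underneath.
- solder_reel: Bystander: reel of solder, 54 mm diameter, 37 mm high; origin at its underside.
- tip_cleaner: Bystander: dark pot with brass wool, 60 mm diameter, 48 mm high; origin at its underside.

How it is judged:
By the outcome, as a careful person would: the job done as asked, in the order asked, and still so for the second after the job is handed in, with the robot touching nothing.
It also fails if it takes over 67 s, if anything falls off the work surface, if the arm or the gripper's body presses on something with over 40 N, if the wrist force passes 120 N, or if a joint passes its speed limit or range.

## Working session

There is one attempt and no reset: what is moved stays moved. The work goes in short steps, Python scripts to look and compute and a tool call to move; the robot and the scene stay as the last step left them, time stands still between calls to the robot, and variables do not carry over. Pictures are saved under pics/ and viewed, at most 10 in all, crops included, and the job is handed in when it is done.

Besides the shell and the picture viewer there is one more tool, called after ">>>" as name(argument=value, ...), one argument or row to a line, values as JSON. carry_out: Moves the arm, as the interface text tells. Its arguments: {"type":"object","properties":{"series":{"type":"string"},"jaw":{"type":"number"},"grip_force":{"type":"number"}},"required":["series"]}

```bash
mkdir -p pics; cat > h.py <<'E'
import numpy as np, cv2
from workcell import bot, eyes, spot_in
def w(cam,u,v,d):
    c=eyes.get_calibration(cam);K=np.array(c["K"]);R=np.array(c["rotation"])
    p=np.linalg.inv(K)@np.array([u,v,1.0])*d
    return R@p+np.array(c["position"])
def cloud(cam,D):
    c=eyes.get_calibration(cam);K=np.array(c["K"]);R=np.array(c["rotation"])
    v,u=np.mgrid[:D.shape[0],:D.shape[1]]
    P=np.stack([(u-K[0,2])/K[0,0]*D,(v-K[1,2])/K[1,1]*D,D],-1)
    return P@R.T+np.array(c["position"])
def pix(cam,X):
    c=eyes.get_calibration(cam);K=np.array(c["K"]);R=np.array(c["rotation"])
    p=K@(R.T@(np.array(X)-np.array(c["position"])));return p[:2]/p[2]
E
python3 - <<'E'
from h import *
print(bot.read_state())
for c in("top","side"):
    I,D=eyes.read_camera(c);cv2.imwrite(f"pics/{c}0.png",I);np.save(c+"0.npy",D)
    k=eyes.get_calibration(c);print(c,k)
    for t in("jig","cover","cover_handle","pin","pin_grip","tool_rest","near_knuckle"):
        for r in spot_in(c,t)[:2]:
            u,v=r["rect"][:2];d=D[int(v),int(u)]
            print(t,round(r["score"],2),np.round(r["rect"],1),np.round(w(c,u,v,d),3))
E
```

```text
{'time': 0.0, 'q': array([-1.31587923e+00,  2.64746658e-01,  1.60537540e+00,  8.72315176e-06,
        1.27367179e+00, -3.68940898e-02]), 'joint_vel': array([ 0.00094281, -0.00032202, -0.00033623,  0.00186711, -0.00049403,
        0.00104967]), 'joint_torque': array([-1.67031849e-03, -5.15101790e+01, -3.67310286e+01, -1.15591329e-04,
        1.25000239e-02,  4.47764705e-06]), 'tool_pos': array([ 0.19401934, -0.64579363,  0.24396559]), 'tcp_rot': array([-3.10604692e+00, -4.56429068e-01,  3.62901472e-04]), 'wrist_force': array([ 0.18407299,  0.04405708, -0.11039077]), 'torque': array([-0.00718539, -0.01399953, -0.00160975]), 'grip_force': 0.0, 'width': 0.9981672193644536}
top {'K': array([[373.52230064,   0.        , 252.02031716],
       [  0.        , 373.52230064, 187.28441   ],
       [  0.        ,   0.        ,   1.        ]]), 'position': array([ 0.43874342, -0.03947437,  0.90791681]), 'rotation': array([-2.1979884 ,  2.02271618, -0.21182224])}
jig 0.78 [210.9 217.2  48.   81.8] [0.602 0.124 1.071]
cover 0.84 [202.9 229.2  56.   77.9] [0.696 0.218 1.165]
cover_handle 0.69 [201.2 
[... 490 characters left out ...]
y([[426.61128495,   0.        , 258.66822518],
       [  0.        , 426.61128495, 195.60909964],
       [  0.        ,   0.        ,   1.        ]]), 'position': array([ 0.53156377, -0.81851202,  0.78945399]), 'rotation': array([-2.32107168,  0.12254758, -0.03057467])}
jig 0.91 [235.9 175.   71.7  44.2] [ 0.63  -0.72   0.888]
cover 0.57 [226.1 166.7  63.1  29.8] [ 0.691 -0.659  0.949]
cover 0.53 [248.9 284.7  29.7  59.2] [ 0.575 -0.775  0.832]
cover_handle 0.76 [223.3 167.9  62.7  33.3] [ 0.709 -0.641  0.967]
pin 0.91 [249.1 286.5  32.2  59. ] [ 0.574 -0.776  0.832]
pin_grip 0.61 [249.1 282.6  30.1  60.7] [ 0.573 -0.777  0.831]
tool_rest 0.72 [247.8 286.4  38.3  48.1] [ 0.58  -0.77   0.838]
```

```bash
sed -i 's/R=np.array(c\["rotation"\])/R=cv2.Rodrigues(np.array(c["rotation"]))[0]/' h.py
python3 - <<'E'
from h import *
for c in("top","side"):
    I=cv2.imread(f"pics/{c}0.png");D=np.load(c+"0.npy");P=cloud(c,D)
    if c=="top": x0,x1,y0,y1=150,420,150,300
    else: x0,x1,y0,y1=160,340,120,340
    s=2.9 if c=="top" else 2.7
    cv2.imwrite(f"pics/{c}1.png",cv2.resize(I[y0:y1,x0:x1],None,fx=s,fy=s,interpolation=cv2.INTER_CUBIC))
    for u,v in ([(202,229),(361,229),(352,229),(204,214)] if c=="top" else [(236,175),(223,168),(249,286)]): print(c,u,v,np.round(P[v,u],3))
E
```

```text
top 202 229 [0.508 0.076 0.06 ]
top 361 229 [ 0.544 -0.297  0.01 ]
top 352 229 [ 0.538 -0.267  0.044]
top 204 214 [0.543 0.075 0.061]
side 236 175 [0.545 0.046 0.058]
side 223 168 [0.511 0.078 0.058]
side 249 286 [ 0.55  -0.299  0.045]
```

View pics/top1.png

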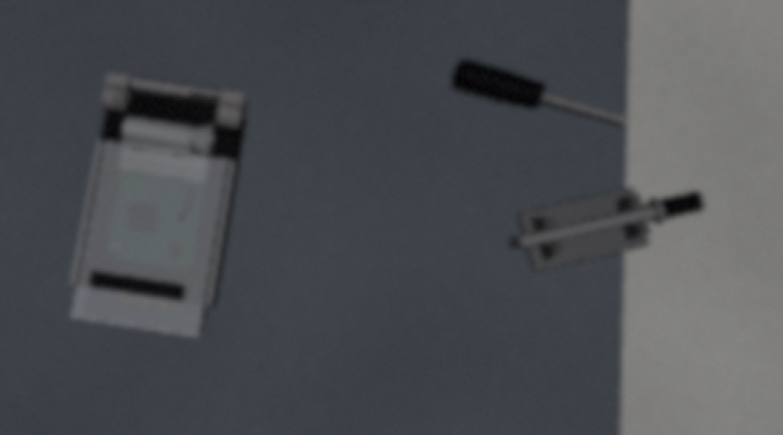

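View pics/side1.png

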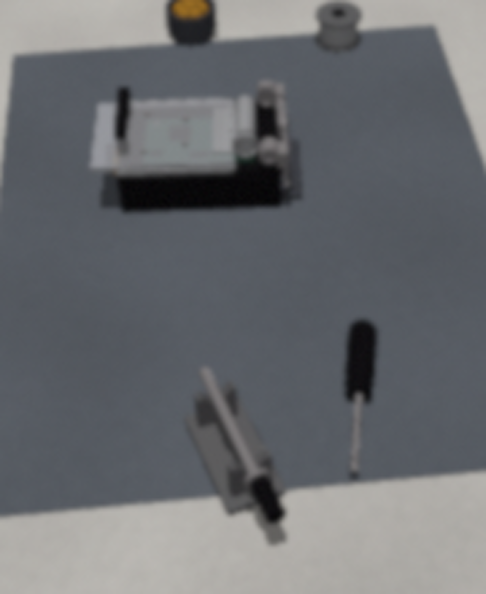

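```bash
cat > m.py <<'E'
from h import *
def pts(c):
    P=cloud(c,np.load(c+"0.npy"));I=cv2.imread(f"pics/{c}0.png");return P.reshape(-1,3),I.reshape(-1,3).mean(1)
S,_=pts("side");T,g=pts("top")
reg=lambda P:(P[:,0]>.38)&(P[:,0]<.68)&(P[:,1]>-.04)&(P[:,1]<.2)
f=S[reg(S)&(S[:,2]>.012)&(S[:,2]<.042)]
print("face n",len(f))
a=np.polyfit(f[:,0],f[:,1],1)
for _ in range(3):
    r=f[:,1]-np.polyval(a,f[:,0]);k=abs(r-np.median(r))<.004;a=np.polyfit(f[k,0],f[k,1],1)
print("side face y=a x+b",a,np.degrees(np.arctan(a[0])),k.sum(),f[k,0].min(),f[k,0].max())
for n,P in(("top",T),("side",S)):
    m=P[reg(P)]
    for lo,hi in((.044,.055),(.055,.0635),(.0635,.09),(.075,.1)):
        q=m[(m[:,2]>lo)&(m[:,2]<hi)]
        if len(q)<4: continue
        b=cv2.minAreaRect(q[:,:2].astype(np.float32)*1000);print(n,lo,hi,len(q),np.round(b[0]),np.round(b[1]),round(b[2],1),"meanz",q[:,2].mean().round(4))
    q=m[m[:,2]>.066]; 
    lab=cv2.kmeans(q.astype(np.float32),3,None,(3,50,1e-4),5,cv2.KMEANS_PP_CENTERS)[1].ravel()
    for i in range(3): print("  clust",(lab==i).sum(),q[lab==i].mean(0).round(4),q[lab==i].min(0).round(3),q[lab==i].max(0).round(3))
    m=P[(P[:,0]>.48)&(P[:,0]<.62)&(P[:,1]<-.17)&(P[:,1]>-.42)&(P[:,2]>.03)&(P[:,2]<.06)]
    b=cv2.fitLine(m[:,:2].astype(np.float32),cv2.DIST_HUBER,0,.001,.001).ravel()
    t=(m[:,:2]-b[2:])@b[:2];print("  pin/rest",len(m),b.round(4),np.degrees(np.arctan2(b[1],b[0])),(b[2:]+b[:2]*t.min()).round(4),(b[2:]+b[:2]*t.max()).round(4))
print("bench z",T[(T[:,0]>.4)&(T[:,0]<.6)&(T[:,1]>-.15)&(T[:,1]<-.05)][:,2].mean(),S[(S[:,0]>.4)&(S[:,0]<.6)&(S[:,1]>-.15)&(S[:,1]<-.05)][:,2].mean())
E
python3 m.py
python3 - <<'E'
import cv2,numpy as np
I=cv2.imread("pics/top0.png")
a=I[170:270,170:240];b=I[190:260,310:400]
a=cv2.resize(a,(420,600),interpolation=cv2.INTER_NEAREST)
b=cv2.resize(b,(360,280),interpolation=cv2.INTER_NEAREST)
c=np.zeros((600,780,3),np.uint8);c[:,:420]=a;c[:280,420:]=b
cv2.imwrite("pics/z.png",np.clip(c*1.6,0,255).astype(np.uint8))
E
```

```text
face n 527
side face y=a x+b [-0.07057022  0.0576439 ] -4.036683394191834 501 0.45531189843236664 0.6211255290973527
top 0.044 0.055 551 [529.  74.] [110. 183.] 85.9 meanz 0.0509
top 0.055 0.0635 2694 [529.  74.] [110. 192.] 85.9 meanz 0.0595
top 0.0635 0.09 651 [531.  74.] [110. 188.] 86.1 meanz 0.0738
top 0.075 0.1 462 [540.  72.] [110. 166.] 87.3 meanz 0.0832
  clust 781 [ 0.4387 -0.0395  0.9079] [ 0.439 -0.039  0.908] [ 0.439 -0.039  0.908]
  clust 186 [0.4634 0.0776 0.0918] [0.456 0.044 0.069] [0.471 0.113 0.097]
  clust 560 [0.5968 0.0703 0.0746] [0.568 0.013 0.066] [0.628 0.124 0.082]
  pin/rest 448 [ 0.3008 -0.9537  0.5476 -0.2897] -72.49515 [ 0.5241 -0.2149] [ 0.5692 -0.3581]
side 0.044 0.055 379 [532.  73.] [114. 195.] 85.1 meanz 0.0496
side 0.055 0.0635 1336 [529.  73.] [113. 191.] 86.3 meanz 0.0585
side 0.0635 0.09 364 [542.  71.] [114. 168.] 88.3 meanz 0.0737
side 0.075 0.1 189 [540.  72.] [111. 162.] 87.0 meanz 0.0836
  clust 141 [0.6014 0.0938 0.0735] [0.573 0.063 0.066] [0.628 0.125 0.081]
  clust 114 [0.465  0.07   0.0871] [0.458 0.043 0.066] [0.472 0.114 0.094]
  clust 126 [0.5993 0.0335 0.0737] [0.571 0.012 0.066] [0.622 0.063 0.082]
  pin/rest 520 [ 0.2997 -0.954   0.5501 -0.2954] -72.560196 [ 0.5246 -0.2142] [ 0.5704 -0.3599]
bench z 0.0020721801280312816 0.0010223082808654047
```

View pics/z.png

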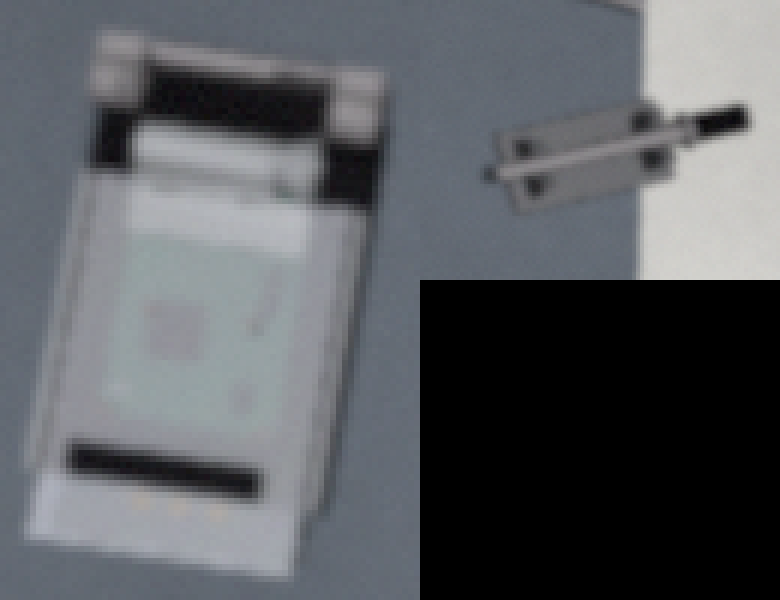

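```bash
cat >> m.py <<'E'
print("---")
from scipy.optimize import least_squares
ex=np.array([np.cos(np.radians(4)),-np.sin(np.radians(4))]);ey=np.array([-ex[1],ex[0]])
for n,P in(("top",T),("side",S)):
    m=P[reg(P)&(P[:,2]<.11)];s=m[:,:2]@ex;t=m[:,:2]@ey
    b=(s>.53)&(s<.64)&(m[:,2]>.045); print(n,"t range",np.percentile(t[b],[1,50,99]).round(4))
    tc=.5*(np.percentile(t[b],1)+np.percentile(t[b],99))
    for nm,lo,hi in(("near",-.053,-.039),("far",.039,.053),("cover",-.03,.03)):
        k=(t-tc>lo)&(t-tc<hi)&(s>.56)&(m[:,2]>.06)
        r=lambda p:np.hypot(s[k]-p[0],m[k,2]-p[1])-.010
        o=least_squares(r,[np.median(s[k]),.067],loss="soft_l1",f_scale=.001)
        print(nm,k.sum(),o.x.round(4),"rms",np.sqrt(np.mean(o.fun**2)).round(4))
    k=(m[:,2]>.075)&(s<.5);print("handle s,t",np.percentile(s[k],[5,50,95]).round(4),np.percentile(t[k],[2,50,98]).round(4))
E
python3 m.py | sed -n '/---/,$p'
```

```text
---
top t range [0.0564 0.1105 0.1649]
near 81 [0.6013 0.0704] rms 0.0062
far 81 [0.6009 0.0701] rms 0.0061
cover 390 [0.5778 0.0665] rms 0.0127
handle s,t [0.4516 0.4569 0.4624] [0.0764 0.1098 0.1435]
side t range [0.0546 0.0978 0.1659]
near 66 [0.6047 0.0706] rms 0.0026
far 53 [0.6023 0.0705] rms 0.0086
cover 178 [0.5793 0.0657] rms 0.0131
handle s,t [0.4531 0.459  0.4641] [0.0759 0.1019 0.1448]
```

>>> carry_out(
  series="0.032 0.037 0 4;0.032 0.037 0 4;0.032 0.037 0 4;0.032 0.037 0 4;0.032 0.037 0 4;0.032 0.037 0 4;0.032 0.037 0 4;0.032 0.037 0 4;-0.003 0.048 -0.005 4;-0.003 0.048 -0.005 4;-0.003 0.048 -0.005 4;-0.003 0.048 -0.005 4;-0.003 0.048 -0.005 4;-0.003 0.048 -0.005 4;-0.003 0.048 -0.005 4;-0.003 0.048 -0.005 4;-0.003 0.046 -0.005 5.3;0 0 0 0",
  jaw=-1,
)

```text
time: 3.05
tool_pos: [0.4225, 0.082, 0.2001]
tcp_rot: [-2.291, -2.148, -0.0]
wrist_force: [0.2, 0.3, -1.0]
width: 0.0
grip_force: 0.0
```

>>> carry_out(
  series="0 0 -0.04 -0.3;0 0 -0.04 0;0 0 -0.031 0;0.008 -0.0006 0 0;0.005 -0.0003 0 0;0 0 0 0",
)

```text
time: 3.8
tool_pos: [0.4386, 0.0785, 0.0913]
tcp_rot: [2.302, 2.134, 0.005]
wrist_force: [-0.1, 0.2, -0.5]
width: -0.001
grip_force: 0.0
```

>>> carry_out(
  series="0.002 -0.00014 0 0;0.002 -0.00014 0 0;0.002 -0.00014 0 0;0.002 -0.00014 0 0;0.002 -0.00014 0 0;0.002 -0.00014 0 0;0.002 -0.00014 0 0;0.002 -0.00014 0 0",
)

```text
time: 4.8
tool_pos: [0.4521, 0.0775, 0.0891]
tcp_rot: [-2.303, -2.137, 0.0]
wrist_force: [-0.8, -0.2, -0.6]
width: 0.0
grip_force: 0.5
```

>>> carry_out(
  series="0.0015 -0.0001 0 0;0.0015 -0.0001 0 0;0.0015 -0.0001 0 0;0.0015 -0.0001 0 0;0.0015 -0.0001 0 0;0.0015 -0.0001 0 0",
)

```text
time: 5.55
tool_pos: [0.4613, 0.0769, 0.0893]
tcp_rot: [2.303, 2.137, -0.0]
wrist_force: [-0.9, -0.2, 0.3]
width: 0.001
grip_force: 0.5
```

>>> carry_out(
  series="0.001 -0.0001 0 0;0.001 -0.0001 0 0;0.001 -0.0001 0 0;0.001 -0.0001 0 0",
)

```text
time: 6.05
tool_pos: [0.4652, 0.0765, 0.0893]
tcp_rot: [-2.303, -2.137, -0.0]
wrist_force: [-0.9, -0.0, 0.5]
width: -0.0
grip_force: 0.5
```

>>> carry_out(
  series="0.001 -0.0001 0 0;0.001 -0.0001 0 0;0.001 -0.0001 0 0;0.001 -0.0001 0 0",
)

```text
time: 6.55
tool_pos: [0.4679, 0.0761, 0.0889]
tcp_rot: [-2.301, -2.135, 0.004]
wrist_force: [-7.1, 0.5, 3.4]
width: 0.001
grip_force: 3.3
```

>>> carry_out(
  series="0.001 -0.0001 0 0;0.001 -0.0001 0 0;0.001 -0.0001 0 0",
)

```text
time: 6.92
tool_pos: [0.468, 0.0759, 0.088]
tcp_rot: [-2.298, -2.132, 0.011]
wrist_force: [-12.2, 2.0, 5.6]
width: 0.0
grip_force: 6.4
```

```bash
python3 - <<'E'
from h import *
print(bot.read_state()["wrist_force"])
I,D=eyes.read_camera("side");cv2.imwrite("pics/s2.png",cv2.resize(I[120:240,180:340],None,fx=4.5,fy=4.5,interpolation=cv2.INTER_CUBIC));np.save("side2.npy",D)
E
```

```text
[-12.2214142    2.02305179   5.57144202]
```

View pics/s2.png

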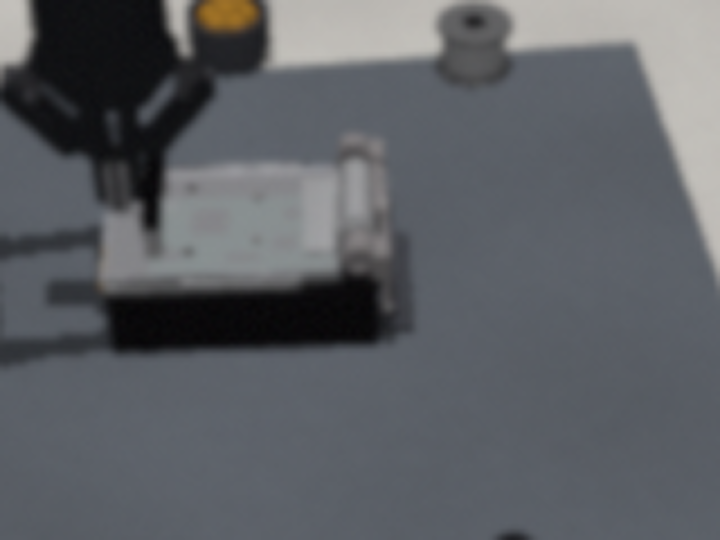

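>>> carry_out(
  series="-0.02 0.0014 0 0;0 0 0.045 0;0.051 -0.0187 0 0;0.051 -0.0187 0 0;0.051 -0.0187 0 0;0 0 -0.018 0;0 0 -0.01 0;0 0 0 0;0 0 0 0",
)

```text
time: 8.1
tool_pos: [0.6044, 0.0216, 0.1064]
tcp_rot: [-2.302, -2.138, 0.0]
wrist_force: [0.8, 1.0, 0.2]
width: 0.001
grip_force: 0.0
```

>>> carry_out(
  series="0 0 -0.002 0;0 0 -0.002 0;0 0 -0.002 0;0 0 -0.001 0;0 0 -0.001 0;0 0 -0.001 0",
)

```text
time: 8.85
tool_pos: [0.6052, 0.0211, 0.0972]
tcp_rot: [-2.303, -2.137, 0.0]
wrist_force: [0.6, 0.0, -0.3]
width: 0.003
grip_force: 0.0
```

>>> carry_out(
  series="0 0 -0.001 0;0 0 -0.001 0;0 0 -0.001 0;0 0 -0.001 0",
)

```text
time: 9.35
tool_pos: [0.6052, 0.0211, 0.0932]
tcp_rot: [-2.303, -2.137, 0.0]
wrist_force: [-0.3, 0.2, -0.4]
width: 0.004
grip_force: 0.0
```

>>> carry_out(
  series="0 0 -0.001 0;0 0 -0.001 0;0 0 0 0",
)

```text
time: 9.72
tool_pos: [0.6053, 0.0211, 0.0922]
tcp_rot: [2.303, 2.137, 0.0]
wrist_force: [-1.4, -0.4, 5.0]
width: 0.001
grip_force: 2.7
```

>>> carry_out(
  series="0 0 -0.001 0;0 0 -0.001 0;0 0 0 0",
)

```text
time: 10.1
tool_pos: [0.6054, 0.0211, 0.0921]
tcp_rot: [2.303, 2.137, 0.0]
wrist_force: [-6.0, -0.6, 14.7]
width: 0.0
grip_force: 7.6
```

>>> carry_out(
  series="0 0 0.03 0;-0.005 -0.0455 0.01 2.7;-0.005 -0.0455 0 2.7;-0.005 -0.0455 0 2.7;-0.005 -0.0455 0 2.7;-0.005 -0.0455 0 2.7;-0.005 -0.0455 0 2.7;-0.005 -0.0455 -0.01 2.7;-0.005 -0.0455 -0.02 2.6;0 0 0 0;0 0 0 0",
  jaw=-0.1,
)

```text
time: 11.48
tool_pos: [0.565, -0.3425, 0.099]
tcp_rot: [-1.865, -2.527, -0.001]
wrist_force: [1.1, -0.4, -0.9]
width: 0.45
grip_force: 0.0
```

```bash
python3 - <<'E'
from h import *
print(bot.read_state()["tool_pos"],bot.read_state()["tcp_rot"])
I,D=eyes.read_camera("side");cv2.imwrite("pics/s3.png",cv2.resize(I[220:360,170:330],None,fx=4,fy=4,interpolation=cv2.INTER_CUBIC));np.save("side3.npy",D)
E
```

```text
[ 0.56499898 -0.34254034  0.09897191] [-1.86464768e+00 -2.52722946e+00 -7.13034603e-04]
```

View pics/s3.png

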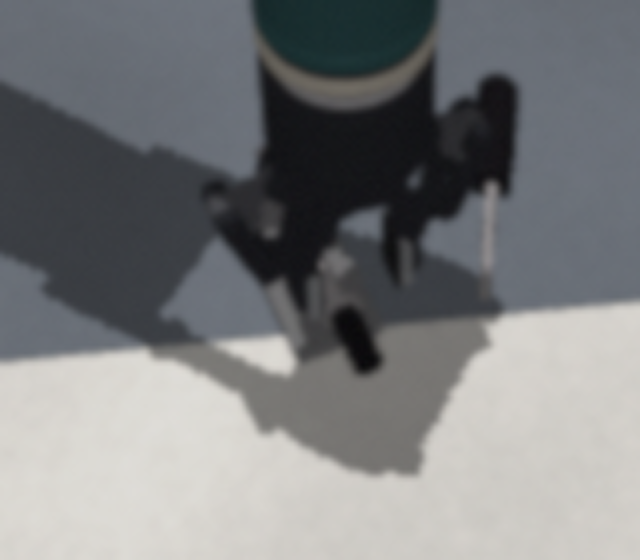

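>>> carry_out(
  series="0 0 -0.03 0.4;0 0 -0.025 0;0 0 -0.009 0;0 0 0 0;0 0 0 0",
)

```text
time: 12.15
tool_pos: [0.5663, -0.3431, 0.0368]
tcp_rot: [1.853, 2.534, 0.0]
wrist_force: [0.4, -0.2, -0.3]
width: 0.453
grip_force: 0.0
```

>>> carry_out(
  series="0 0 0 0;0 0 0 0;0 0 0 0;0 0 0 0;0 0 0 0",
  jaw=-1,
  grip_force=30,
)

```text
time: 12.78
tool_pos: [0.5659, -0.3433, 0.036]
tcp_rot: [1.854, 2.534, 0.0]
wrist_force: [1.9, -0.0, 3.3]
width: 0.174
grip_force: 29.6
```

>>> carry_out(
  series="0 0 0 0;0 0 0 0;0 0 0.01 0;0 0 0.04 0;0 0 0.045 0;0.0057 0.0424 0 -4.3;0.0057 0.0424 0 -4.3;0.0057 0.0424 0 -4.3;0.0057 0.0424 0 -4.3;0.0056 0.0424 0 -4.4;0 0 -0.03 0;0 0 -0.025 0;0 0 -0.012 0;0 0 0 0;0 0 0 0",
  grip_force=80,
)

```text
time: 14.65
tool_pos: [0.5942, -0.1313, 0.0642]
tcp_rot: [2.297, 2.142, 0.001]
wrist_force: [0.1, 0.3, -0.9]
width: 0.158
grip_force: 78.1
```

```bash
python3 - <<'E'
from h import *
s=bot.read_state();print(s["tool_pos"],s["tcp_rot"],s["wrist_force"],s["torque"])
ex=np.array([np.cos(np.radians(4)),-np.sin(np.radians(4))]);ey=np.array([-ex[1],ex[0]])
out=[]
for c in("top","side"):
    I,D=eyes.read_camera(c);np.save(c+"4.npy",D);cv2.imwrite(f"pics/{c}4.png",I)
    P=cloud(c,D).reshape(-1,3);S=P[:,:2]@ex;T=P[:,:2]@ey
    k=(S>.58)&(S<.63)&(T>-.06)&(T<.05)&(P[:,2]>.05)&(P[:,2]<.085)
    print(c,"shaft n",k.sum(),"nose T",T[k].max())
    for lo in(-.06,-.03,0,.02):
        q=k&(T>lo)&(T<lo+.025)
        if q.sum(): print(lo,q.sum(),S[q].mean().round(4),np.percentile(P[q,2],[50,95]).round(4))
    for lo,hi in((.0575,.0715),(.151,.163)):
        q=(S>.585)&(S<.63)&(T>lo)&(T<hi)&(P[:,2]>.06)&(P[:,2]<.1); print("knuck",q.sum(),S[q].mean().round(4),np.percentile(P[q,2],[50,95]).round(4))
    u,v=pix(c,[.607,.01,.068]);u,v=int(u),int(v);out.append(cv2.resize(I[v-30:v+30,u-30:u+30],(400,400),interpolation=cv2.INTER_CUBIC))
cv2.imwrite("pics/n4.png",np.hstack(out))
E
```

```text
[ 0.5941946  -0.13133363  0.06421691] [2.29685140e+00 2.14176599e+00 9.47127876e-04] [ 0.14555343  0.27189244 -0.94286018] [-0.07614859 -0.03996114  0.02533747]
top shaft n 127 nose T 0.044253236252731434
-0.06 3 0.6006 [0.0702 0.0726]
-0.03 31 0.6002 [0.0713 0.0742]
0 48 0.6004 [0.0716 0.0749]
0.02 45 0.6002 [0.0718 0.0745]
knuck 79 0.6024 [0.0765 0.0805]
knuck 67 0.602 [0.0762 0.0806]
side shaft n 16 nose T -0.044440414932986276
-0.06 16 0.6032 [0.0717 0.0732]<stdin>:14: RuntimeWarning: Mean of empty slice.
  ret = ret.dtype.type(ret / rcount)
Traceback (most recent call last):
IndexError: index -1 is out of bounds for axis 0 with size 0
```

```bash
python3 - <<'E'
from h import *
from scipy.optimize import least_squares
ex=np.array([np.cos(np.radians(4)),-np.sin(np.radians(4))]);ey=np.array([-ex[1],ex[0]])
P=cloud("top",np.load("top4.npy")).reshape(-1,3);S=P[:,:2]@ex;T=P[:,:2]@ey
def fit(k,R):
    r=lambda p:np.hypot(S[k]-p[0],P[k,2]-p[1])-R
    o=least_squares(r,[.602,.069],loss="soft_l1",f_scale=.0007);return o.x.round(4),k.sum(),np.median(abs(o.fun)).round(4)
for lo,hi in((.058,.071),(.151,.163),(.08,.14)):
    for zt in(.072,.075): print("kn",lo,zt,fit((T>lo)&(T<hi)&(S>.585)&(S<.62)&(P[:,2]>zt)&(P[:,2]<.09),.01))
    k=(T>lo)&(T<hi)&(S>.58)&(S<.64)&(P[:,2]>.04)&(P[:,2]<.09);i=np.argsort(S[k])
    if lo==.058: print([(round(a*1000,1),round(b*1000,1)) for a,b in zip(S[k][i],P[k,2][i])][::2])
for lo,hi in((-.02,.01),(.01,.042)): print("pin",fit((T>lo)&(T<hi)&(S>.59)&(S<.61)&(P[:,2]>.068)&(P[:,2]<.08),.005))
I=[cv2.imread(f"pics/{c}4.png") for c in("top","side")];out=[]
for c,i in zip(("top","side"),I):
    u,v=map(int,pix(c,[.607,.01,.068]));print(c,u,v)
    out.append(cv2.resize(i[v-30:v+30,u-30:u+30],(400,400),interpolation=cv2.INTER_CUBIC))
cv2.imwrite("pics/n4.png",np.clip(np.hstack(out)*1.5,0,255).astype(np.uint8))
E
```

```text
kn 0.058 0.072 (array([0.6015, 0.0703]), np.int64(67), np.float64(0.0016))
kn 0.058 0.075 (array([0.6005, 0.07  ]), np.int64(43), np.float64(0.0011))
[(np.float64(580.4), np.float64(59.5)), (np.float64(581.0), np.float64(57.5)), (np.float64(581.6), np.float64(60.4)), (np.float64(582.9), np.float64(57.9)), (np.float64(583.4), np.float64(61.5)), (np.float64(583.5), np.float64(51.6)), (np.float64(585.0), np.float64(59.4)), (np.float64(585.7), np.float64(52.0)), (np.float64(586.0), np.float64(58.0)), (np.float64(587.9), np.float64(52.6)), (np.float64(588.1), np.float64(59.0)), (np.float64(589.2), np.float64(56.5)), (np.float64(590.3), np.float64(70.8)), (np.float64(590.4), np.float64(72.2)), (np.float64(590.9), np.float64(73.1)), (np.float64(591.4), np.float64(51.3)), (np.float64(591.8), np.float64(76.9)), (np.float64(592.0), np.float64(50.1)), (np.float64(592.1), np.float64(51.6)), (np.float64(592.5), np.float64(53.0)), (np.float64(592.9), np.float64(49.0)), (np.float64(593.4), np.float64(79.0)), (np.float64(594.4), np.float64(76.8)), (np.float64(594.9), np.float64(76.5)), (np.float64(5
[... 753 characters left out ...]
oat64(74.6)), (np.float64(613.4), np.float64(75.2)), (np.float64(614.6), np.float64(74.8)), (np.float64(615.6), np.float64(72.6)), (np.float64(616.1), np.float64(73.4)), (np.float64(616.8), np.float64(73.6)), (np.float64(617.7), np.float64(73.5))]
kn 0.151 0.072 (array([0.6016, 0.07  ]), np.int64(62), np.float64(0.0014))
kn 0.151 0.075 (array([0.6004, 0.0698]), np.int64(44), np.float64(0.0012))
kn 0.08 0.072 (array([0.602 , 0.0673]), np.int64(226), np.float64(0.0014))
kn 0.08 0.075 (array([0.602 , 0.0675]), np.int64(117), np.float64(0.0012))
pin (array([0.6007, 0.068 ]), np.int64(54), np.float64(0.0008))
pin (array([0.6013, 0.0676]), np.int64(59), np.float64(0.0008))
top 234 188
side 260 178
```

View pics/n4.png

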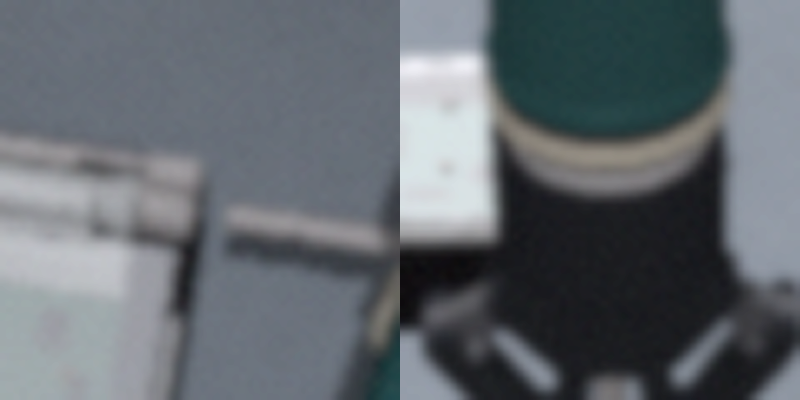

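```bash
python3 - <<'E'
from h import *
from scipy.optimize import least_squares
def run(f,o,yaw,z0,bins):
    P=cloud("top",np.load(f)).reshape(-1,3);a=np.radians(yaw);d=np.array([np.cos(a),np.sin(a)]);n=np.array([d[1],-d[0]])
    q=P[:,:2]-o;A=q@d;B=q@n
    for lo,hi in bins:
        k=(A>lo)&(A<hi)&(abs(B)<.008)&(abs(P[:,2]-z0-.003)<.008)
        r=lambda p:np.hypot(B[k]-p[0],P[k,2]-p[1])-.005
        s=least_squares(r,[0,z0],loss="soft_l1",f_scale=.0007).x
        print(f,lo,k.sum(),s.round(4),"median top z",np.median(P[k&(abs(B-s[0])<.003),2]).round(4))
g=np.array([.5659,-.3433])
run("top0.npy",g,107.5,.040,[(.042,.07),(.07,.1),(.1,.132)])
run("top4.npy",np.array([.5942,-.1313]),86.,.068,[(.042,.07),(.07,.1),(.1,.132)])
E
```

```text
top0.npy 0.042 51 [-0.0009  0.0418] median top z 0.0461
top0.npy 0.07 55 [-0.0012  0.041 ] median top z 0.0454
top0.npy 0.1 71 [-0.0011  0.0408] median top z 0.0451
top4.npy 0.042 6 [-0.0018  0.0681] median top z 0.0723
top4.npy 0.07 55 [-0.0011  0.068 ] median top z 0.0723
top4.npy 0.1 60 [-0.0006  0.0678] median top z 0.0722
```

>>> carry_out(
  series="0 0 0.001 0;0.0002 0.003 0 0;0.0002 0.003 0 0;0.0002 0.003 0 0;0.0001 0.001 0 0;0 0.001 0 0;0.0001 0.001 0 0;0 0 0 0",
)

```text
time: 15.75
tool_pos: [0.5943, -0.1195, 0.0643]
tcp_rot: [2.297, 2.143, -0.001]
wrist_force: [-0.7, -3.9, -0.8]
width: 0.154
grip_force: 78.1
```

>>> carry_out(
  series="0.0001 0.001 0 0;0.0001 0.001 0 0;0 0 0 0",
)

```text
time: 16.12
tool_pos: [0.5946, -0.1191, 0.0646]
tcp_rot: [2.295, 2.142, -0.003]
wrist_force: [-1.0, -8.6, -1.8]
width: 0.157
grip_force: 78.0
```

>>> carry_out(
  series="-0.0001 -0.0015 0 0;0 0 0.001 0;0.0001 0.001 0 0;0 0 0 0",
)

```text
time: 16.62
tool_pos: [0.5946, -0.119, 0.0655]
tcp_rot: [2.295, 2.142, -0.003]
wrist_force: [-1.6, -9.3, -0.5]
width: 0.153
grip_force: 78.0
```

>>> carry_out(
  series="0 0 0.0005 0;0 0 0.0005 0;0 0 0 0",
)

```text
time: 17.0
tool_pos: [0.5946, -0.119, 0.0664]
tcp_rot: [2.295, 2.142, -0.003]
wrist_force: [-0.6, -8.8, -2.4]
width: 0.161
grip_force: 78.0
```

>>> carry_out(
  series="0 0 0.0005 0;0 0 0.0005 0;0 0 0 0",
)

```text
time: 17.38
tool_pos: [0.5946, -0.119, 0.0673]
tcp_rot: [2.295, 2.142, -0.003]
wrist_force: [-1.2, -8.4, -2.4]
width: 0.158
grip_force: 78.0
```

>>> carry_out(
  series="-0.0003 -0.004 0 0;0 0 0.02 0;0.0006 0.008 0 0;0.0006 0.0085 0 0;0 0 -0.003 0;0 0 0 0",
)

```text
time: 18.12
tool_pos: [0.5948, -0.1044, 0.0834]
tcp_rot: [-2.296, -2.143, 0.002]
wrist_force: [0.4, -1.2, -0.8]
width: 0.161
grip_force: 78.1
```

>>> carry_out(
  series="0 0 -0.001 0;0 0 -0.001 0;0 0 -0.001 0;0 0 0 0",
)

```text
time: 18.62
tool_pos: [0.5954, -0.105, 0.0811]
tcp_rot: [-2.297, -2.143, 0.0]
wrist_force: [0.3, -0.3, -1.3]
width: 0.158
grip_force: 78.1
```

>>> carry_out(
  series="0 0 -0.001 0;0 0 0 0",
)

```text
time: 18.88
tool_pos: [0.5955, -0.1049, 0.0803]
tcp_rot: [2.297, 2.143, 0.0]
wrist_force: [-0.5, 0.1, -0.4]
width: 0.156
grip_force: 78.1
```

>>> carry_out(
  series="0 0 -0.0005 0;0 0 -0.0005 0;0 0 0 0",
)

```text
time: 19.25
tool_pos: [0.5956, -0.1049, 0.0794]
tcp_rot: [2.297, 2.143, 0.0]
wrist_force: [0.3, -0.9, -0.4]
width: 0.159
grip_force: 78.1
```

>>> carry_out(
  series="0 0 -0.0005 0;0 0 -0.0005 0;0 0 0 0",
)

```text
time: 19.62
tool_pos: [0.5956, -0.1049, 0.0784]
tcp_rot: [2.297, 2.143, 0.0]
wrist_force: [-0.3, -1.4, 0.6]
width: 0.159
grip_force: 78.2
```

>>> carry_out(
  series="0 0 -0.0005 0;0 0 -0.0005 0;0 0 0 0",
)

```text
time: 20.0
tool_pos: [0.5956, -0.1049, 0.0774]
tcp_rot: [2.297, 2.143, 0.0]
wrist_force: [0.8, -0.2, 0.8]
width: 0.158
grip_force: 78.3
```

>>> carry_out(
  series="0 0 -0.0005 0;0 0 -0.0005 0;0 0 0 0",
)

```text
time: 20.38
tool_pos: [0.5956, -0.1049, 0.0764]
tcp_rot: [2.297, 2.143, 0.0]
wrist_force: [0.1, -1.9, 2.0]
width: 0.158
grip_force: 78.3
```

>>> carry_out(
  series="0 0 0.006 0;-0.021 0.0015 0 0;0 0 -0.016 0;0 0 0 0;0 0 0 0",
)

```text
time: 21.0
tool_pos: [0.5747, -0.1033, 0.0658]
tcp_rot: [-2.297, -2.143, 0.001]
wrist_force: [0.9, -0.1, -1.2]
width: 0.158
grip_force: 78.2
```

```bash
cat > p.py <<'E'
from h import *
import sys
from scipy.optimize import least_squares
s=bot.read_state();o=s["tool_pos"];print(o,s["wrist_force"])
I,D=eyes.read_camera("top");cv2.imwrite("pics/last.png",I);P=cloud("top",D).reshape(-1,3)
a=np.radians(86);d=np.array([np.cos(a),np.sin(a)]);n=np.array([d[1],-d[0]]);q=P[:,:2]-o[:2];A=q@d;B=q@n;z0=o[2]+.004
for lo,hi in [(.055,.075),(.075,.095),(.095,.115),(.115,.133)]:
    k=(A>lo)&(A<hi)&(abs(B)<.008)&(abs(P[:,2]-z0-.003)<.007)
    r=lambda p:np.hypot(B[k]-p[0],P[k,2]-p[1])-.005
    x=least_squares(r,[0,z0],loss="soft_l1",f_scale=.0007).x
    print(lo,k.sum(),x.round(4)-[0,z0],"med top dz",(np.median(P[k&(abs(B-x[0])<.003),2])-z0).round(4))
E
python3 p.py
```

```text
[ 0.57466113 -0.1033462   0.06578255] [ 0.88528169 -0.11022834 -1.24464175]
0.055 0 [0.00000000e+00 1.74501269e-05] med top dz nan
0.075 27 [-0.0009     -0.00018255] med top dz 0.0039
0.095 38 [-0.0008     -0.00028255] med top dz 0.0043
0.115 35 [-0.0008     -0.00018255] med top dz 0.0046
  return _methods._mean(a, axis=axis, dtype=dtype,
  ret = ret.dtype.type(ret / rcount)
```

>>> carry_out(
  series="0.001 -0.0001 0 0;0.001 -0.0001 0 0;0.001 0 0 0;0.001 -0.0001 0 0;0 0 0 0",
)

```text
time: 21.68
tool_pos: [0.5786, -0.1037, 0.0663]
tcp_rot: [2.297, 2.143, 0.0]
wrist_force: [-0.9, -0.5, -0.6]
width: 0.161
grip_force: 78.2
```

>>> carry_out(
  series="0.0005 0 0 0;0.0005 -0.0001 0 0;0.0005 0 0 0;0 0 0 0",
)

```text
time: 22.18
tool_pos: [0.58, -0.1038, 0.0663]
tcp_rot: [2.297, 2.143, 0.0]
wrist_force: [-0.1, -0.2, -1.7]
width: 0.16
grip_force: 78.2
```

>>> carry_out(
  series="0.0005 0 0 0;0.0005 -0.0001 0 0;0 0 0 0",
)

```text
time: 22.55
tool_pos: [0.5807, -0.1038, 0.0661]
tcp_rot: [-2.297, -2.143, 0.001]
wrist_force: [-2.1, -0.1, -1.3]
width: 0.16
grip_force: 78.2
```

>>> carry_out(
  series="0.0005 0 0 0;0.0005 -0.0001 0 0;0 0 0 0",
)

```text
time: 22.92
tool_pos: [0.5815, -0.1039, 0.066]
tcp_rot: [-2.296, -2.143, 0.001]
wrist_force: [-1.8, 0.1, -0.6]
width: 0.156
grip_force: 78.3
```

>>> carry_out(
  series="0.0005 0 0 0;0.0005 -0.0001 0 0;0 0 0 0",
)

```text
time: 23.3
tool_pos: [0.5825, -0.104, 0.066]
tcp_rot: [-2.296, -2.143, 0.001]
wrist_force: [-3.4, 0.6, -1.2]
width: 0.155
grip_force: 78.6
```

>>> carry_out(
  series="-0.004 0.0003 0 0;-0.0006 -0.009 0 0;-0.0007 -0.009 -0.0005 0;0.008 -0.0005 0 0;0.0082 -0.0006 0 0;0 0 0 0;0 0 0 0",
)

```text
time: 24.18
tool_pos: [0.5939, -0.1226, 0.0656]
tcp_rot: [-2.297, -2.143, 0.0]
wrist_force: [-0.3, 0.6, -1.0]
width: 0.158
grip_force: 78.2
```

>>> carry_out(
  series="0.0001 0.0015 0 0;0.0001 0.0015 0 0;0.0001 0.001 0 0;0 0 0 0",
)

```text
time: 24.68
tool_pos: [0.5942, -0.1188, 0.0658]
tcp_rot: [2.297, 2.143, 0.0]
wrist_force: [-0.4, 0.5, -1.2]
width: 0.162
grip_force: 78.2
```

>>> carry_out(
  series="0.0001 0.001 0 0;0.0001 0.001 0 0;0 0.001 0 0;0 0 0 0",
)

```text
time: 25.18
tool_pos: [0.5944, -0.1158, 0.0658]
tcp_rot: [-2.297, -2.143, -0.0]
wrist_force: [0.0, 0.0, -1.2]
width: 0.161
grip_force: 78.2
```

>>> carry_out(
  series="0.0001 0.0015 0 0;0.0001 0.0015 0 0;0.0001 0.0015 0 0;0 0 0 0",
)

```text
time: 25.68
tool_pos: [0.5947, -0.1112, 0.0658]
tcp_rot: [2.297, 2.143, 0.0]
wrist_force: [0.3, 0.1, -0.5]
width: 0.156
grip_force: 78.2
```

>>> carry_out(
  series="0.0001 0.002 0 0;0.0001 0.002 0 0;0.0002 0.002 0 0;0.0001 0.002 0 0;0.0002 0.002 0 0;0 0 0 0",
)

```text
time: 26.42
tool_pos: [0.5954, -0.1012, 0.0658]
tcp_rot: [-2.297, -2.143, 0.0]
wrist_force: [0.2, -1.3, -0.8]
width: 0.159
grip_force: 78.2
```

>>> carry_out(
  series="0.0001 0.002 0 0;0.0001 0.002 0 0;0.0002 0.002 0 0;0.0001 0.002 0 0;0 0 0 0",
)

```text
time: 27.05
tool_pos: [0.5959, -0.0932, 0.0658]
tcp_rot: [2.297, 2.143, 0.0]
wrist_force: [0.3, -0.7, -0.6]
width: 0.161
grip_force: 78.2
```

>>> carry_out(
  series="0.0001 0.0015 0 0;0.0001 0.0015 0 0;0.0001 0.0015 0 0;0.0001 0.0015 0 0;0 0 0 0",
)

```text
time: 27.68
tool_pos: [0.5963, -0.0873, 0.0658]
tcp_rot: [2.297, 2.143, 0.0]
wrist_force: [0.3, -1.9, -1.8]
width: 0.16
grip_force: 78.2
```

>>> carry_out(
  series="0.0001 0.0015 0 0;0.0001 0.0015 0 0;0.0001 0.0015 0 0;0.0001 0.0015 0 0;0 0 0 0",
)

```text
time: 28.3
tool_pos: [0.5967, -0.0809, 0.0658]
tcp_rot: [-2.297, -2.143, -0.001]
wrist_force: [0.6, 1.0, -1.3]
width: 0.155
grip_force: 78.2
```

>>> carry_out(
  series="0.0001 0.0015 0 0;0.0001 0.0015 0 0;0.0001 0.0015 0 0;0.0001 0.0015 0 0;0 0 0 0",
)

```text
time: 28.92
tool_pos: [0.597, -0.0751, 0.0657]
tcp_rot: [-2.297, -2.143, -0.0]
wrist_force: [0.2, -0.6, -1.8]
width: 0.155
grip_force: 78.2
```

>>> carry_out(
  series="0.0002 0.002 0 0;0.0001 0.002 0 0;0.0002 0.002 0 0;0.0001 0.002 0 0;0.0002 0.002 0 0;0.0001 0.002 0 0;0 0 0 0",
)

```text
time: 29.8
tool_pos: [0.598, -0.0631, 0.0657]
tcp_rot: [-2.297, -2.143, -0.0]
wrist_force: [1.0, -1.2, -1.1]
width: 0.163
grip_force: 78.2
```

>>> carry_out(
  series="0.0002 0.002 0 0;0.0001 0.002 0 0;0.0002 0.002 0 0;0.0001 0.002 0 0;0.0002 0.002 0 0;0.0001 0.002 0 0;0 0 0 0",
)

```text
time: 30.68
tool_pos: [0.5988, -0.0511, 0.0657]
tcp_rot: [-2.297, -2.143, -0.0]
wrist_force: [0.1, 1.1, -2.2]
width: 0.159
grip_force: 78.2
```

>>> carry_out(
  series="0.0002 0.002 0 0;0.0001 0.002 0 0;0.0002 0.002 0 0;0.0001 0.002 0 0;0.0002 0.002 0 0;0.0001 0.002 0 0;0 0 0 0",
)

```text
time: 31.55
tool_pos: [0.5997, -0.0391, 0.0657]
tcp_rot: [-2.297, -2.143, -0.0]
wrist_force: [-0.7, 0.9, -1.5]
width: 0.158
grip_force: 78.2
```

>>> carry_out(
  series="0.0001 0.002 0 0;0.0001 0.002 0 0;0.0002 0.002 0 0;0.0001 0.002 0 0;0.0002 0.002 0 0;0 0 0 0",
)

```text
time: 32.3
tool_pos: [0.6004, -0.0291, 0.0657]
tcp_rot: [-2.297, -2.143, -0.0]
wrist_force: [-0.5, 0.2, -2.3]
width: 0.161
grip_force: 78.2
```

>>> carry_out(
  series="0.0001 0.0015 0 0;0.0001 0.0015 0 0;0.0001 0.0015 0 0;0.0001 0.0015 0 0;0 0 0 0",
)

```text
time: 32.92
tool_pos: [0.6009, -0.0232, 0.0658]
tcp_rot: [-2.297, -2.143, -0.0]
wrist_force: [0.3, -0.3, -2.9]
width: 0.156
grip_force: 78.1
```

>>> carry_out(
  series="0.0001 0.0015 0 0;0.0001 0.0015 0 0;0.0001 0.0015 0 0;0.0001 0.0015 0 0;0 0 0 0",
)

```text
time: 33.55
tool_pos: [0.6012, -0.017, 0.0658]
tcp_rot: [-2.297, -2.143, -0.0]
wrist_force: [-1.0, -0.7, -1.8]
width: 0.16
grip_force: 78.2
```

>>> carry_out(
  series="0.0001 0.0015 0 0;0.0001 0.0015 0 0;0.0001 0.0015 0 0;0.0001 0.0015 0 0;0.0001 0.001 0 0;0 0 0 0",
)

```text
time: 34.3
tool_pos: [0.6017, -0.0102, 0.0657]
tcp_rot: [-2.297, -2.143, -0.0]
wrist_force: [-0.8, -0.1, -2.2]
width: 0.158
grip_force: 78.2
```

>>> carry_out(
  series="0.0001 0.001 0 0;0 0.001 0 0;0 0 0 0",
)

```text
time: 34.67
tool_pos: [0.6019, -0.0083, 0.0658]
tcp_rot: [-2.297, -2.143, -0.0]
wrist_force: [-0.3, -0.7, -2.5]
width: 0.16
grip_force: 78.2
```

>>> carry_out(
  series="0.0001 0.0007 0 0;0 0.0007 0 0;0 0 0 0",
)

```text
time: 35.05
tool_pos: [0.6019, -0.008, 0.0658]
tcp_rot: [2.296, 2.143, -0.002]
wrist_force: [-0.6, -5.5, -1.6]
width: 0.16
grip_force: 78.2
```

>>> carry_out(
  series="0 0.0005 0 0;0 0 0 0;0 -0.0012 0 0;0 0 0 0",
)

```text
time: 35.55
tool_pos: [0.602, -0.008, 0.0658]
tcp_rot: [2.297, 2.143, -0.0]
wrist_force: [-1.4, -2.9, -2.3]
width: 0.158
grip_force: 78.1
```

>>> carry_out(
  series="0 0 0 0;0 0 0 0;0 0 0 0;0 0 0 0;0 0 0 0",
  jaw=0,
)

```text
time: 36.17
tool_pos: [0.602, -0.0076, 0.0658]
tcp_rot: [2.297, 2.143, 0.0]
wrist_force: [-1.1, 0.6, 0.5]
width: 0.5
grip_force: 0.0
```

>>> carry_out(
  series="0 0 0.01 0;0 0 0.02 0;0 0 0.04 0;0 -0.05 0.03 0;0 -0.06 0 0;0 -0.06 0 0;0 -0.06 0 0;0 0 0 0",
)

```text
time: 37.17
tool_pos: [0.6023, -0.2425, 0.168]
tcp_rot: [2.3, 2.134, 0.001]
wrist_force: [0.7, 1.4, 0.1]
width: 0.502
grip_force: 0.0
```

```bash
python3 - <<'E'
from h import *
ex=np.array([np.cos(np.radians(4)),-np.sin(np.radians(4))]);ey=np.array([-ex[1],ex[0]])
out=[]
for c in("top","side"):
    I,D=eyes.read_camera(c);P=cloud(c,D).reshape(-1,3);S=P[:,:2]@ex;T=P[:,:2]@ey
    k=(abs(S-.602)<.008)&(T>.0)&(T<.052)&(P[:,2]>.05);print(c,k.sum(),T[k].min() if k.any() else None,P[k,2].max() if k.any() else None)
    u,v=map(int,pix(c,[.605,.04,.068]));out.append(cv2.resize(I[v-38:v+38,u-38:u+38],(400,400),interpolation=cv2.INTER_CUBIC))
cv2.imwrite("pics/f5.png",np.clip(np.hstack(out)*1.4,0,255).astype(np.uint8))
E
```

```text
top 89 0.018201450733999244 0.08017935017625277
side 0 None None
```

View pics/f5.png

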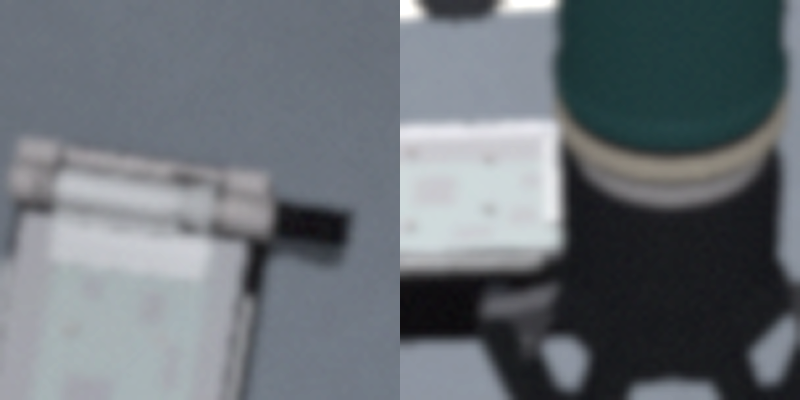

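The top view shows only the black grip sticking out from the near knuckle. Its end is about 37 to 38 mm from the knuckle face, so the shoulder is flush, and the cover's knuckle is in line with the fixed ones.

```bash
python3 -c "
from workcell import bot
print(bot.finish_job())"
```

```text
the job is handed in; nothing more can be done
None
```

The cover is pushed back against its stop, the hinge pin is through all three knuckles with its shoulder flush, and the robot has let go and backed clear; the job was handed in at about 37 s of the 67 s allowed, with no verdict returned.

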